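# Put a parcel out for the courier in the counterweighted parcel box

### The job

Put the small brown parcel out for the courier. Lift the parcel box's counterweighted lid by its handle past its balance point, ease it back onto its rubber stops without letting it fall either way or forcing it against them, and let go so that it rests open by itself. Then set the parcel down gently, flat on the floor of the box, and leave the lid standing open and the other things on the console where they are.

Things in the scene. Friction and masses are not known exactly. Their poses are not given: they have to be found in the camera images.
- postbox_floor (a point): Centre of the inner floor (5 mm above the table) of the blue steel parcel box, fixed to the table. Case 165 mm deep (x), 280 wide (y), 115 high, walls and floor 5 mm thick: inside 155 x 270 x 110 mm, open on top when the lid is up. Axes of the box: x from its front (towards the robot) to its back (hinge side), z up.
- lid_handle (a point): Grip point on the lid's steel bow handle: a 14 mm round rod running front to back (the box's x) along the middle of the lid, 95 mm between its two legs, 38 mm above the lid's top face; the point lies on the rod's axis, 15 mm behind the front leg. In the lid's frame (origin on the hinge, the box's axes when shut) it lies at x -140, z +42 mm: it moves on a circle of 146 mm radius.
- lid_hinge (a point): Middle of the lid's hinge axis, along the box's y at the top edge of the back wall, 115 mm above the table. Axes turn with the lid. The lid weighs about 0.9 kg, its counterweight 0.49 to 0.85 kg (not known beforehand): lifting the handle takes 2 to 4 N at first, less and less up to the balance angle; beyond it the lid pulls the other way.
- lid (a joint): Lid angle in rad: 0 shut, growing as the handle rises and goes back over the hinge (positive about the box's +y). Below its balance angle (between 0.45 and 1.1, differing with the counterweight) the lid falls shut, above it falls open until it meets its stops, somewhere between 1.3 and 1.75: not known beforehand, to be felt. It should move no faster than a calm hand moves it (under 1 rad/s).
- counterweight: Dark steel counterweight tube, 22 mm thick, 230 mm long along the box's y, on two arms behind the lid. Origin at its centre, 75 mm from the hinge, above and behind it (at 45 degrees) when the lid is shut; as the lid opens it swings down behind the case and comes to rest on the stops.
- stop_bushes: Two steel bushes on the back of the case, 85 mm either side of its middle, 60 mm above the table, carrying rubber-tipped stop screws (turned in or out by an unknown amount) on which the counterweight lands. Origin between them on the back face. Springy: at the handle it yields about 0.6 mm per N. More than 35 N on the stops (about 10 N at the handle) is forcing them.
- parcel_center (a point): Centre of the brown cardboard parcel with blue tape and a white label: 90 mm (its x) by 60 mm (its y) by 50 mm high, 0.25 to 0.5 kg, standing flat on the table; may be gripped across the 60 mm. It is firm but is not to be knocked or dropped.
- carton: White carton with grey tape, 80 x 72 x 42 mm, not the parcel: to be left alone. Origin at the centre of its underside.
- bowl: Small wooden bowl, 90 mm across, 42 mm high, to be left alone. Origin at the centre of its underside.
- inlay_box: Chequered inlay box, 85 x 170 x 50 mm, on the left of the table, to be left alone. Origin at the centre of its underside.
- pot_small: Small terracotta pot, 96 mm across, 85 mm high, on the right of the table, to be left alone. Origin at the centre of its underside.
- candle: Amber glass candle, 68 mm across, 72 mm high, on the right of the table, to be left alone. Origin at the centre of its underside.
Things that resemble listed ones, but are neither listed nor needed, are in the scene too. Leave any pink look-alike of the part that bears parcel_center alone.

How it is judged:
On the way, in this order (a step that is already met when the one before it is completed fails the run):
1. the lid rests open on its stops by itself, let go (value of joint lid above 1.25 rad and velocity of joint lid between -0.05 and 0.05 rad/s and contact force between counterweight and stop_bushes above 0.3 N and contact force between each of the arm, the fingers and anything else below 0.1 N), for 0.3 s.
2. the parcel stands flat on the floor of the box (x of parcel_center in the frame of postbox_floor between -0.06 and 0.06 m and y of parcel_center in the frame of postbox_floor between -0.115 and 0.115 m and z of parcel_center in the frame of postbox_floor below 0.03 m and angle between parcel_center's own z axis and vertical below 0.08 rad), for 0.2 s.
At the end, for the whole second after the job is handed in: The lid stands open (over 1.25 rad), at rest on its rubber stops; the brown parcel lies still and flat (within 0.08 rad, centre less than 30 mm above the inner floor) inside the box (all of step 2 and value of joint lid above 1.25 rad and velocity of joint lid between -0.05 and 0.05 rad/s and contact force between counterweight and stop_bushes above 0.3 N and linear speed of parcel below 0.02 m/s); the robot touches nothing.
It fails at once if the lid falls or is thrown (faster than 1 rad/s either way) (velocity of joint lid above 1 rad/s or velocity of joint lid below -1 rad/s).
It fails at once if the counterweight is forced or slammed against the stops (over 35 N) (contact force between counterweight and stop_bushes above 35 N).
It fails at once if the parcel is dropped or knocked in the box (over 60 N against the box) (contact force between parcel and postbox above 60 N).
It fails at once if a bystander is moved (more than 20 mm) (distance of any of carton, bowl, inlay_box, pot_small, candle from where it was at the start of the episode above 0.02 m).
It also fails if it takes over 72 s, if anything falls off the work surface, if the arm or the gripper's body presses on something with over 40 N, if the wrist force passes 120 N, or if a joint passes its speed limit or range.

### The arm

A 6-joint arm with a two-finger parallel gripper is mounted at the origin on the work surface. World frame = base frame: x ahead of the robot, y to its left, z up, the work surface at z = 0. Lengths are in m, angles in rad, forces in N, time in s.
With the tool pointing down it reaches from about 0.225 to 0.875 m from the base axis. Payload 3.4 kg.
Tool frame: the origin (TCP) lies at the very end of the fingers, on their centre line; the grasp point (between the pads) lies 19 mm behind it; z points along the fingers, y is the line along which they close (so a half turn about z gives the same grasp; the last joint's range is limited). The gripper opens to 85 mm and grips with 20 to 120 N. Pads are 22 mm wide; open, the fingers measure 114 mm over their backs; the gripper's body (76 mm by 85 mm) begins 54 mm behind the grasp point. The pads swing forward as they close: fully open they stand 13 mm farther back than shut.
Start: joints at [1.148, 0.276, 1.505, -0, 1.361, -0.121], TCP at [0.171, 0.549, 0.231] pointing down, gripper open.
Joint ranges: [-2.89, 2.89], [-0.75, 2.08], [0.22, 2.7], [-1.18, 4.32], [0.11, 2.71], [-2.7, 2.7]. Speed limits (rad/s): [2.57, 2.57, 3.14, 3.14, 3.14, 3.14].

### API

Orientations are given as a rotation vector (axis times angle).
In Python, from cell import get_state, imaging, job gives the robot as it stands.
- The arm moves only by the tool drive_tool, never from a script. Its arguments are lists of equal length, an entry for each row: "offset": the shift along the world's x, y, z in mm, a list of three; "turn": the turn, a rotation vector about the world's x, y, z in rad, a list of three; "grip": the finger opening in mm, from 0 to 85.4. In form: {"offset": [[tx, ty, tz], ...], "turn": [[rx, ry, rz], ...], "grip": [grip, ...]}. A call has 1 to 10 rows; each row shifts and turns the commanded pose from where the row before left it; what a row does not reach is not made up. A row lasts 1/10 s, in which the tool goes at most 50 mm and 8.59 degrees, less where a joint would pass 70% of its speed; a pose out of reach is approached as far as the arm can. A call with a gripper value outside its range is refused whole. The fingers move at their own pace and stop on an object; "force" is the grip in N (left out, the last holds). Time passes only in rows, so rows that do not move let the fingers close. It gives the time, the measured TCP pose, the force, the opening and the grip force at its end, in the units of the state.
- get_state(): the state, without advancing time (a new reading comes with each control period).
- imaging.get_image(name): name is "side" or "top" or "wrist"; returns a dict with "color" (384x512x3 uint8, red, green, blue), "intrinsics" (3x3 intrinsics, pixels), "dist" ([k1, k2, p1, p2, k3] as OpenCV has them; the pictures are not rectified), "pose" (4x4, takes a point from camera to world coordinates); the wrist camera has in their place "T_tool_cam" (4x4, takes a point from camera to tool coordinates, whose origin is the TCP and whose axes are the flange's). Camera axes: x right, y up, looking along -z (the intrinsics and any distortion apply to the point x, -y, -z); pixel columns grow to the right and rows downward; lengths in m; the calibration is good to about 2 mm. A picture is of the moment at which its call begins: read the wrist's pose just before it. There is no depth.
- job.hand_in(): hands the job in; it is judged then, once.
Trained networks look in a picture, given as the dict that the camera call returned (one of the last four; its "shot" number tells which), for a name from the list of things; names that differ only in an ending like _2 or _b are one class to them, and where a whole thing is asked for, a point or a joint stands for the part that bears it (a point fixed in the world has none). Each returns a list of dicts, best first, with "score" (0 to 1); they miss things now and then, are a little off and sometimes report something else, mostly with a low value. They report only what shows in the picture. A call takes as long as a camera call. They do not tell look-alikes from the thing itself.
- imaging.silhouettes(picture, thing): "mask" (384x512 bool, what is visible of it).
- imaging.landmark_of(picture, thing): "point" ([x, y, z] in m, in the coordinates of the camera as it stood for that picture, good to about 4 mm: a listed point, or the origin of a listed thing).
The state is a dict: "time_s": time; "qpos": joint angles; "qvel": joint speeds; "joint_torque": joint torques, N m; "tool_pos": TCP position; "eef_rot": TCP orientation; "ft_force": force on the tool from outside, world axes, zero at the start; "ft_torque": the same for the moment, N m; "grip_width": finger opening in m; "gripper_force": force on a finger pad.
Only numpy, scipy, OpenCV 4.12 (cv2) and the standard library are available. Lean on these libraries where they do the work, as an engineer would, in place of code of your own. Each camera call takes 0.05 s, during which the arm holds its last target. There are 200 camera calls.

## Working session

There is one attempt and no reset: what is moved stays moved. The work goes in short steps, Python scripts to look and compute and a tool call to move; the robot and the scene stay as the last step left them, time stands still between calls to the robot, and variables do not carry over. Pictures are saved under pics/ and viewed, at most 10 in all, crops included, and the job is handed in when it is done.

Besides the shell and the picture viewer there is one more tool, called after "Call:" as name(argument=value, ...) on one line, values as JSON. drive_tool: Moves the arm, as the interface text tells. Its arguments: {"type":"object","properties":{"offset":{"type":"array","items":{"type":"array","items":{"type":"number"}}},"turn":{"type":"array","items":{"type":"array","items":{"type":"number"}}},"grip":{"type":"array","items":{"type":"number"}},"force":{"type":"number"}},"required":["offset","turn","grip"]}

```bash
mkdir -p pics; cat > h.py <<'E'
import numpy as np, cv2
from cell import get_state, imaging, job
from scipy.spatial.transform import Rotation as R
def toW(pic,p,s=None):
    if "pose" in pic: T=np.array(pic["pose"])
    else:
        T=np.eye(4); T[:3,:3]=R.from_rotvec(s["eef_rot"]).as_matrix(); T[:3,3]=s["tool_pos"]; T=T@np.array(pic["T_tool_cam"])
    return T[:3,:3]@np.array(p)+T[:3,3]
def save(pic,n): cv2.imwrite("pics/"+n,cv2.cvtColor(pic["color"],cv2.COLOR_RGB2BGR))
E
python3 - <<'E'
from h import *
s=get_state(); print({k:np.round(v,3) for k,v in s.items()})
P=[]
for n in ["top","side"]:
    p=imaging.get_image(n); P.append(p["color"])
    print(n,np.round(p["pose"],2).tolist())
    for t in ["postbox_floor","lid_handle","lid_hinge","parcel_center","carton","bowl","stop_bushes","counterweight","inlay_box","pot_small","candle"]:
        print(n,t,[(np.round(toW(p,d["point"]),3).tolist(),round(d["score"],2)) for d in imaging.landmark_of(p,t)][:4])
    save(p,n+"0.png")
E
```

```text
{'time_s': np.float64(0.0), 'qpos': array([ 1.148,  0.277,  1.506,  0.   ,  1.361, -0.121]), 'qvel': array([ 0.   , -0.002, -0.001,  0.001, -0.001,  0.001]), 'joint_torque': array([-3.0000e-03, -4.1677e+01, -2.4580e+01, -0.0000e+00,  1.1000e-02,
        0.0000e+00]), 'tool_pos': array([0.171, 0.549, 0.23 ]), 'eef_rot': array([-4.720e-01, -3.105e+00,  3.000e-03]), 'ft_force': array([-0.627,  0.438,  0.825]), 'ft_torque': array([-0.04 ,  0.035,  0.036]), 'gripper_force': np.float64(0.0), 'grip_width': np.float64(0.086)}
top [[-0.0, 0.99, -0.14, 0.3], [-1.0, -0.01, -0.01, 0.03], [-0.01, 0.14, 0.99, 1.78], [0.0, 0.0, 0.0, 1.0]]
top postbox_floor []
top lid_handle [([0.477, -0.202, 0.16], 0.67), ([0.418, -0.491, -0.002], 0.35)]
top lid_hinge [([0.616, -0.19, 0.11], 0.69)]
top parcel_center [([0.435, 0.071, 0.025], 0.78), ([0.436, 0.212, 0.023], 0.7)]
top carton [([0.629, 0.22, 0.003], 0.57)]
top bowl [([0.516, 0.411, -0.001], 0.74)]
top stop_bushes []
top counterweight [([0.667, -0.189, 0.166], 0.64)]
top inlay_box [([0.468, 0.59, 0.002], 0.64), ([0.628, 0.219, 0.007], 0.41)]
top pot_small [([0.637, -0.492, 0.0], 0.63)]
top candle [([0.418, -0.489, -0.002], 0.79)]
side [[0.85, 0.35, -0.39, -0.07], [-0.52, 0.58, -0.63, -0.94], [0.0, 0.74, 0.67, 1.19], [0.0, 0.0, 0.0, 1.0]]
side postbox_floor [([0.62, -0.194, 0.112], 0.74)]
side lid_handle [([0.472, -0.203, 0.158], 0.75)]
side lid_hinge [([0.625, 0.222, -0.001], 0.73), ([0.617, -0.194, 0.11], 0.59)]
side parcel_center [([0.441, 0.072, 0.029], 0.82), ([0.436, 0.214, 0.024], 0.78)]
side carton [([0.626, 0.22, 0.001], 0.61)]
side bowl [([0.509, 0.412, -0.002], 0.68)]
side stop_bushes []
side counterweight [([0.669, -0.185, 0.166], 0.69)]
side inlay_box [([0.461, 0.589, 0.002], 0.75)]
side pot_small [([0.637, -0.492, -0.004], 0.84)]
side candle [([0.417, -0.492, 0.004], 0.97), ([0.507, 0.412, 0.001], 0.2)]
```

View pics/top0.png

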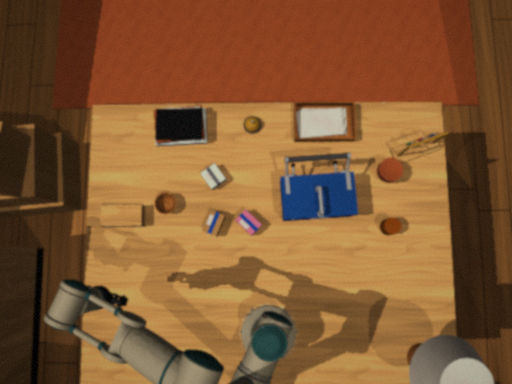

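View pics/side0.png

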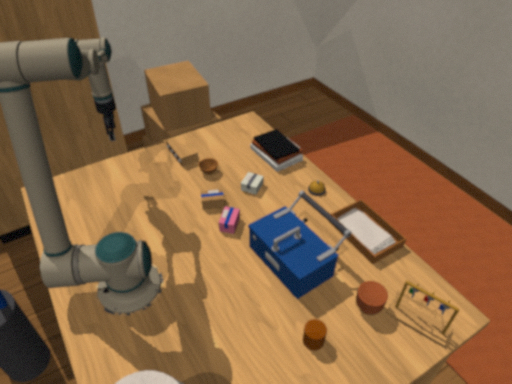

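The top picture shows the blue box at (318,195) with its handle at (321,200). Two objects could be taken for the parcel: the brown/blue one at (215,222) and the pink one at (249,221). The white carton at (213,176) also looks a little like it. I choose (215,222) because it is brown, and check it next in a close crop.

```bash
cat >> h.py <<'E'
def onplane(pic,uv,z,s=None):
    uv=np.array(uv,float).reshape(-1,1,2)
    n=cv2.undistortPoints(uv,np.array(pic["intrinsics"]),np.array(pic["dist"])).reshape(-1,2)
    o=toW(pic,[0,0,0],s); out=[]
    for x,y in n:
        d=toW(pic,[x,-y,-1],s)-o; out.append(o+d*(z-o[2])/d[2])
    return np.array(out)
def rect(pic,mask,z,s=None):
    c=max(cv2.findContours(mask.astype(np.uint8),cv2.RETR_EXTERNAL,cv2.CHAIN_APPROX_NONE)[0],key=cv2.contourArea).reshape(-1,2)
    w=onplane(pic,c,z,s)
    return cv2.minAreaRect((w[:,:2]*1000).astype(np.float32))
E
python3 - <<'E'
from h import *
p=imaging.get_image("top"); q=imaging.get_image("side")
for t,z in [("parcel_center",.05),("counterweight",.168),("lid_handle",.119),("lid",.119)]:
    for d in imaging.silhouettes(p,t)[:2]: print(t,round(d["score"],2),rect(p,d["mask"],z))
a=cv2.resize(p["color"][160:250,190:280],(400,400),interpolation=2)
b=cv2.resize(q["color"][165:245,180:260],(400,400),interpolation=2)
cv2.imwrite("pics/c1.png",np.hstack([a,b])[:,:,::-1])
E
```

```text
parcel_center 0.6 ((433.4195556640625, 211.69247436523438), (63.90290451049805, 90.58541107177734), 68.14131927490234)
parcel_center 0.53 ((435.45562744140625, 74.88459777832031), (90.17137145996094, 59.089412689208984), 44.83438491821289)
counterweight 0.57 ((669.249267578125, -189.059814453125), (23.879430770874023, 250.52569580078125), 3.4552977085113525)
lid_handle 0.64 ((569.8057861328125, -197.6002960205078), (245.2784881591797, 288.9212646484375), 3.605809450149536)
lid 0.89 ((532.8058471679688, -196.492919921875), (176.72314453125, 291.30584716796875), 3.43617582321167)
```

View pics/c1.png

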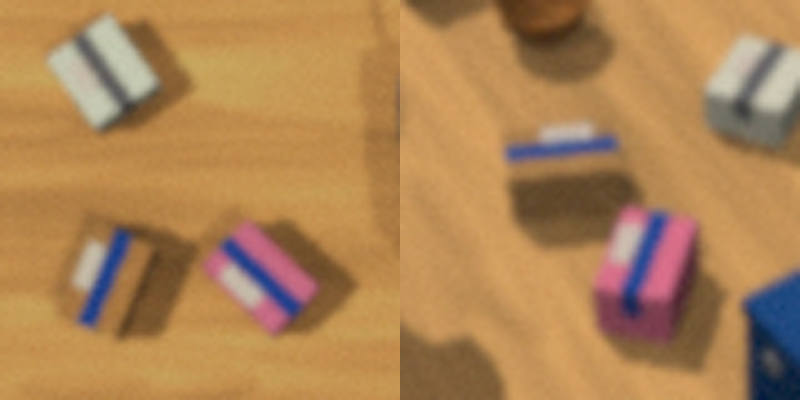

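The crop confirms it: the brown box with blue tape and a white label is the left one, top (215,222), and the pink one is the look-alike. I'll move over the handle first.

Call:
drive_tool(offset=[[15,-37.5,5],[15,-37.5,5],[15,-37.5,5],[15,-37.5,5],[15,-37.5,5],[15,-37.5,5],[15,-37.5,5],[15,-37.5,5],[15,-37.5,5],[15,-37.5,5]], turn=[[0,0,0.018],[0,0,0.018],[0,0,0.018],[0,0,0.018],[0,0,0.018],[0,0,0.018],[0,0,0.018],[0,0,0.018],[0,0,0.018],[0,0,0.018]], grip=[85,85,85,85,85,85,85,85,85,85])

```text
time_s: 2.5
tool_pos: [0.3211, 0.1726, 0.2818]
eef_rot: [0.189, 3.135, 0.001]
ft_force: [1.1, 0.8, -0.8]
grip_width: 0.0849
gripper_force: 0.0
```

Call:
drive_tool(offset=[[15,-37.5,5],[15,-37.5,5],[15,-37.5,5],[15,-37.5,5],[15,-37.5,5],[15,-37.5,5],[15,-37.5,5],[15,-37.5,5],[10,-37.5,0],[0,-37.5,0]], turn=[[0,0,0.018],[0,0,0.018],[0,0,0.018],[0,0,0.018],[0,0,0.018],[0,0,0.018],[0,0,0.018],[0,0,0.018],[0,0,0.018],[0,0,0.021]], grip=[85,85,85,85,85,85,85,85,85,85])

```text
time_s: 3.5
tool_pos: [0.452, -0.2029, 0.3213]
eef_rot: [-0.098, 3.139, -0.0]
ft_force: [0.1, -0.4, 0.3]
grip_width: 0.0849
gripper_force: 0.0
```

Call:
drive_tool(offset=[[0,0,0],[0,0,0]], turn=[[0,0,0],[0,0,0]], grip=[85,85])

```text
time_s: 3.7
tool_pos: [0.4507, -0.2013, 0.3209]
eef_rot: [0.093, -3.14, -0.002]
ft_force: [-0.5, -0.3, -0.1]
grip_width: 0.085
gripper_force: 0.0
```

```bash
python3 - <<'E'
from h import *
s=get_state(); print(s["tool_pos"],s["qpos"],R.from_rotvec(s["eef_rot"]).as_matrix()[:,1],s["ft_force"])
p=imaging.get_image("wrist"); save(p,"w1.png")
for t in ["lid_handle","lid_hinge","counterweight","postbox_floor"]:
    print(t,[(np.round(toW(p,d["point"],s),4).tolist(),round(d["score"],2)) for d in imaging.landmark_of(p,t)][:3])
for t,z in [("lid",.119)]:
    for d in imaging.silhouettes(p,t)[:1]: print(t,rect(p,d["mask"],z,s))
E
```

```text
[ 0.45072785 -0.20128712  0.32094319] [-5.61636126e-01  1.12673422e-01  1.49781970e+00  7.64676357e-04
  1.53242341e+00 -2.19169924e+00] [-0.05920181  0.99824506  0.00139166] [-0.53250867 -0.25614305 -0.06650599]
lid_handle [([0.476, -0.2013, 0.1581], 0.84)]
lid_hinge [([0.6167, -0.1944, 0.119], 0.78)]
counterweight [([0.6655, -0.188, 0.1712], 0.76)]
postbox_floor [([0.6263, 0.223, -0.0015], 0.68)]
lid ((590.9180297851562, -192.10935974121094), (291.3551940917969, 285.3297119140625), 3.8346433639526367)
```

View pics/w1.png

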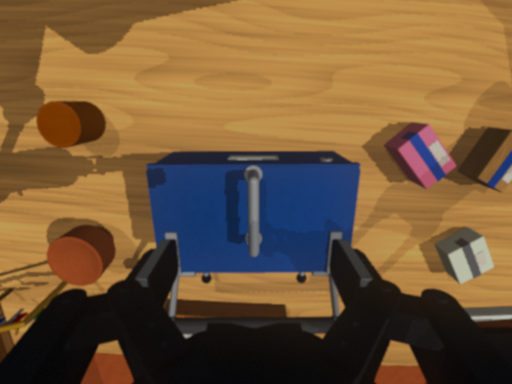

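The wrist view shows the lid upright in the picture. The rod runs from the front leg at (254,173) to the rear leg at (254,242), and the lid's front corners are at (148,164) and (358,164).

```bash
python3 - <<'E'
from h import *
s=get_state(); p=imaging.get_image("wrist")
print("rod",onplane(p,[[254,173],[253.5,245]],.157,s)[:,:2])
print("lid",onplane(p,[[148,165],[359,165],[161,268],[347,271]],.119,s)[:,:2])
E
```

```text
rod [[ 0.45123646 -0.19846264]
 [ 0.54739455 -0.19296579]]
lid [[ 0.45886013 -0.33880856]
 [ 0.441167   -0.05938591]
 [ 0.61784066 -0.328939  ]
 [ 0.60541637 -0.04661775]]
```

Call:
drive_tool(offset=[[3,0.1,-19],[3,0.1,-19],[3,0.1,-19],[3,0.1,-19],[3,0.1,-19],[3,0.1,-19],[3,0.1,-19],[3,0.1,-19],[3,0.1,-19],[0,0,-12]], turn=[[0,0,0],[0,0,0],[0,0,0],[0,0,0],[0,0,0],[0,0,0],[0,0,0],[0,0,0],[0,0,0],[0,0,0]], grip=[60,60,60,60,60,60,60,60,60,60])

```text
time_s: 5.05
tool_pos: [0.4778, -0.1993, 0.1372]
eef_rot: [0.098, -3.139, -0.001]
ft_force: [-0.7, -0.8, -0.8]
grip_width: 0.0601
gripper_force: 0.0
```

Call:
drive_tool(offset=[[0,0,0],[0,0,0],[0,0,0],[0,0,0],[0,0,0],[0,0,0],[0,0,0],[0,0,0]], turn=[[0,0,0],[0,0,0],[0,0,0],[0,0,0],[0,0,0],[0,0,0],[0,0,0],[0,0,0]], grip=[40,20,10,0,0,0,0,0], force=25)

```text
time_s: 5.85
tool_pos: [0.4785, -0.2004, 0.1394]
eef_rot: [-0.096, 3.138, -0.001]
ft_force: [0.2, 0.6, 5.3]
grip_width: 0.0131
gripper_force: 24.7
```

```bash
cat > arc.py <<'E'
import numpy as np
def pos(th,r=.1442,ph=np.radians(163.07),yaw=.061):
    c=r*np.cos(ph-th)*1000; return np.array([c*np.cos(yaw),c*np.sin(yaw),1000*r*np.sin(ph-th)])
def rows(th0,th1,n):
    t=np.linspace(th0,th1,n+1); P=np.array([pos(x) for x in t])
    P=np.round(P-P[0],1); return np.round(np.diff(P,axis=0),1).tolist()
E
python3 - <<'E'
from h import *; from arc import rows
s=get_state(); print(s["tool_pos"],s["grip_width"],s["gripper_force"],s["ft_force"],s["ft_torque"])
print(rows(0,.3,10));print(rows(.3,.6,10));print(rows(.6,.9,10));print(rows(.9,1.2,10))
E
```

```text
[ 0.47853565 -0.2003583   0.13941704] 0.013070810544882258 24.747506976127625 [0.20628893 0.62265622 5.31439421] [0.12828588 0.03483293 0.0006875 ]
[[1.3, 0.1, 4.1], [1.5, 0.1, 4.1], [1.5, 0.1, 4.0], [1.7, 0.1, 4.0], [1.8, 0.1, 3.9], [1.9, 0.1, 3.9], [2.1, 0.1, 3.8], [2.1, 0.1, 3.8], [2.3, 0.2, 3.7], [2.3, 0.1, 3.6]]
[[2.5, 0.2, 3.5], [2.6, 0.1, 3.5], [2.6, 0.2, 3.4], [2.8, 0.1, 3.3], [2.9, 0.2, 3.2], [3.0, 0.2, 3.2], [3.0, 0.2, 3.0], [3.2, 0.2, 3.0], [3.3, 0.2, 2.8], [3.3, 0.2, 2.8]]
[[3.4, 0.2, 2.7], [3.5, 0.2, 2.5], [3.6, 0.2, 2.4], [3.6, 0.3, 2.4], [3.7, 0.2, 2.2], [3.8, 0.2, 2.1], [3.8, 0.3, 2.0], [3.9, 0.2, 1.9], [3.9, 0.2, 1.8], [4.0, 0.3, 1.6]]
[[4.0, 0.2, 1.5], [4.1, 0.3, 1.4], [4.1, 0.2, 1.3], [4.2, 0.3, 1.2], [4.2, 0.3, 1.0], [4.2, 0.2, 0.9], [4.3, 0.3, 0.8], [4.2, 0.2, 0.6], [4.3, 0.3, 0.5], [4.3, 0.3, 0.4]]
```

Call:
drive_tool(offset=[[1.3,0.1,4.1],[1.5,0.1,4.1],[1.5,0.1,4.0],[1.7,0.1,4.0],[1.8,0.1,3.9],[1.9,0.1,3.9],[2.1,0.1,3.8],[2.1,0.1,3.8],[2.3,0.2,3.7],[2.3,0.1,3.6]], turn=[[0,0,0],[0,0,0],[0,0,0],[0,0,0],[0,0,0],[0,0,0],[0,0,0],[0,0,0],[0,0,0],[0,0,0]], grip=[0,0,0,0,0,0,0,0,0,0])

```text
time_s: 6.85
tool_pos: [0.4964, -0.1991, 0.1776]
eef_rot: [0.096, -3.14, 0.001]
ft_force: [1.0, -4.4, -3.8]
grip_width: 0.0128
gripper_force: 24.4
```

```bash
cat > st.py <<'E'
from h import *
H=np.array([.616,-.1925,.115])
def run():
    s=get_state(); R0=R.from_rotvec(s["eef_rot"]).as_matrix(); g=s["tool_pos"]-.019*R0[:,2]
    u=np.array([np.cos(.061),np.sin(.061),0]); d=g-H; x=d@u; z=d[2]
    th=np.radians(163.07)-np.arctan2(z,x); f=s["ft_force"]
    ft=f@u*z/np.hypot(x,z)-f[2]*x/np.hypot(x,z)
    print("t",s["time_s"],"r",round(np.hypot(x,z),4),"th",round(th,3),"F",np.round(f,1),"T",np.round(s["ft_torque"],2),"Ftan(on tool, +opening)",round(ft,2),"g",s["grip_width"],s["gripper_force"])
run()
E
python3 st.py
```

```text
t 6.85 r 0.1449 th 0.303 F [ 1.  -4.4 -3.8] T [-0.6   0.19  0.05] Ftan(on tool, +opening) -2.76 g 0.012810840230401249 24.4372621178627
```

Call:
drive_tool(offset=[[2.5,0.2,3.5],[2.6,0.1,3.5],[2.6,0.2,3.4],[2.8,0.1,3.3],[2.9,0.2,3.2],[3.0,0.2,3.2],[3.0,0.2,3.0],[3.2,0.2,3.0],[3.3,0.2,2.8],[3.3,0.2,2.8]], turn=[[0,0,0],[0,0,0],[0,0,0],[0,0,0],[0,0,0],[0,0,0],[0,0,0],[0,0,0],[0,0,0],[0,0,0]], grip=[0,0,0,0,0,0,0,0,0,0])

```text
time_s: 7.85
tool_pos: [0.5259, -0.1972, 0.2091]
eef_rot: [0.096, -3.14, 0.0]
ft_force: [-1.4, -4.8, -4.4]
grip_width: 0.013
gripper_force: 25.3
```

```bash
python3 st.py
```

```text
t 7.85 r 0.1447 th 0.602 F [-1.4 -4.8 -4.4] T [-0.77  0.23  0.05] Ftan(on tool, +opening) -4.05 g 0.013019614688871904 25.26903748512268
```

Call:
drive_tool(offset=[[3.4,0.2,2.7],[3.5,0.2,2.5],[3.6,0.2,2.4],[3.6,0.3,2.4],[3.7,0.2,2.2],[3.8,0.2,2.1],[3.8,0.3,2.0],[3.9,0.2,1.9],[3.9,0.2,1.8],[4.0,0.3,1.6]], turn=[[0,0,0],[0,0,0],[0,0,0],[0,0,0],[0,0,0],[0,0,0],[0,0,0],[0,0,0],[0,0,0],[0,0,0]], grip=[0,0,0,0,0,0,0,0,0,0])

```text
time_s: 8.85
tool_pos: [0.5631, -0.1949, 0.2307]
eef_rot: [0.096, -3.14, -0.0]
ft_force: [-0.7, -5.7, -3.2]
grip_width: 0.0129
gripper_force: 25.9
```

```bash
python3 st.py
```

```text
t 8.85 r 0.1447 th 0.901 F [-0.7 -5.7 -3.2] T [-0.8   0.37 -0.03] Ftan(on tool, +opening) -2.16 g 0.012945414615593905 25.880232453346252
```

Call:
drive_tool(offset=[[4.0,0,1.5],[4.1,0,1.4],[4.1,0,1.3],[4.2,0,1.2],[4.2,0,1.0],[4.2,0,0.9],[4.3,0,0.8],[4.2,0.2,0.6],[4.3,0.3,0.5],[4.3,0.3,0.4]], turn=[[0,0,0],[0,0,0],[0,0,0],[0,0,0],[0,0,0],[0,0,0],[0,0,0],[0,0,0],[0,0,0],[0,0,0]], grip=[0,0,0,0,0,0,0,0,0,0])

```text
time_s: 9.85
tool_pos: [0.6051, -0.1923, 0.2403]
eef_rot: [-0.097, 3.14, 0.005]
ft_force: [-1.6, 5.0, 0.0]
grip_width: 0.0131
gripper_force: 26.2
```

```bash
python3 st.py; python3 - <<'E'
from arc import rows
print(rows(1.2,1.8,48))
E
```

```text
t 9.85 r 0.1447 th 1.2 F [-1.6  5.   0. ] T [ 0.7   0.42 -0.07] Ftan(on tool, +opening) -1.24 g 0.013099124330780478 26.23779058456421
[[1.8, 0.1, 0.1], [1.8, 0.1, 0.1], [1.8, 0.1, 0.1], [1.8, 0.1, 0.1], [1.8, 0.1, 0.0], [1.8, 0.2, 0.0], [1.8, 0.1, 0.0], [1.8, 0.1, 0.0], [1.8, 0.1, -0.1], [1.8, 0.1, -0.1], [1.8, 0.1, -0.1], [1.8, 0.1, -0.1], [1.8, 0.1, -0.1], [1.8, 0.1, -0.2], [1.7, 0.1, -0.2], [1.8, 0.2, -0.2], [1.8, 0.1, -0.2], [1.8, 0.1, -0.3], [1.8, 0.1, -0.3], [1.7, 0.1, -0.3], [1.8, 0.1, -0.3], [1.8, 0.1, -0.4], [1.7, 0.1, -0.3], [1.8, 0.1, -0.4], [1.7, 0.1, -0.4], [1.8, 0.1, -0.5], [1.7, 0.1, -0.4], [1.8, 0.1, -0.5], [1.7, 0.2, -0.5], [1.7, 0.1, -0.5], [1.7, 0.1, -0.6], [1.7, 0.1, -0.5], [1.7, 0.1, -0.6], [1.7, 0.1, -0.6], [1.7, 0.1, -0.6], [1.7, 0.1, -0.7], [1.7, 0.1, -0.7], [1.6, 0.1, -0.7], [1.7, 0.1, -0.7], [1.6, 0.1, -0.7], [1.7, 0.1, -0.8], [1.6, 0.1, -0.7], [1.6, 0.1, -0.8], [1.6, 0.1, -0.8], [1.6, 0.1, -0.9], [1.6, 0.1, -0.8], [1.6, 0.1, -0.9], [1.5, 0.1, -0.9]]
```

Call:
drive_tool(offset=[[1.8,0.3,0.1],[1.8,0.3,0.1],[1.8,0.3,0.1],[1.8,0.2,0.1],[1.8,0.2,0],[1.8,0.2,0],[1.8,0.1,0]], turn=[[0,0,0],[0,0,0],[0,0,0],[0,0,0],[0,0,0],[0,0,0],[0,0,0]], grip=[0,0,0,0,0,0,0])

```text
time_s: 10.55
tool_pos: [0.6176, -0.1915, 0.2407]
eef_rot: [-0.096, 3.14, 0.003]
ft_force: [-0.5, 4.6, 0.9]
grip_width: 0.0134
gripper_force: 26.8
```

```bash
sed -i 's/^run()/run() if __name__=="__main__" else 0/' st.py; sed -i 's/    print("t"/    print("M",round(ft*np.hypot(x,z)+s["ft_torque"][1],3),end=" ");print("t"/' st.py; python3 st.py
```

```text
M 0.438 t 10.55 r 0.1447 th 1.287 F [-0.5  4.6  0.9] T [0.81 0.47 0.  ] Ftan(on tool, +opening) -0.23 g 0.013413861776335682 26.843615770339966
```

Call:
drive_tool(offset=[[1.2,0.1,0],[1.2,0.1,0],[1.2,0.1,0]], turn=[[0,0,0],[0,0,0],[0,0,0]], grip=[0,0,0])

```text
time_s: 10.85
tool_pos: [0.6212, -0.1913, 0.2406]
eef_rot: [-0.096, 3.14, 0.002]
ft_force: [-1.1, 5.3, 1.3]
grip_width: 0.0132
gripper_force: 27.1
```

```bash
python3 st.py
```

```text
M 0.356 t 10.85 r 0.1447 th 1.312 F [-1.1  5.3  1.3] T [ 0.76  0.48 -0.07] Ftan(on tool, +opening) -0.82 g 0.013171780676166074 27.117494344711304
```

Call:
drive_tool(offset=[[1.2,0,0],[1.2,0.1,0],[1.2,0,0]], turn=[[0,0,0],[0,0,0],[0,0,0]], grip=[0,0,0])

```text
time_s: 11.15
tool_pos: [0.6247, -0.1911, 0.2405]
eef_rot: [-0.097, 3.14, 0.003]
ft_force: [-0.9, 5.9, -1.2]
grip_width: 0.0132
gripper_force: 27.1
```

Call:
drive_tool(offset=[[1.2,0,0],[1.2,0.1,-0.1],[1.2,0,-0.1]], turn=[[0,0,0],[0,0,0],[0,0,0]], grip=[0,0,0])

```text
time_s: 11.45
tool_pos: [0.6284, -0.1908, 0.2403]
eef_rot: [-0.097, 3.14, 0.003]
ft_force: [-1.2, 4.8, 0.2]
grip_width: 0.0132
gripper_force: 27.7
```

Call:
drive_tool(offset=[[1.2,0,-0.1],[1.2,0.1,-0.1],[1.2,0,-0.1]], turn=[[0,0,0],[0,0,0],[0,0,0]], grip=[0,0,0])

```text
time_s: 11.75
tool_pos: [0.632, -0.1906, 0.2399]
eef_rot: [-0.097, 3.14, 0.004]
ft_force: [-1.1, 6.2, 0.8]
grip_width: 0.0129
gripper_force: 28.0
```

Call:
drive_tool(offset=[[1.2,0,-0.1],[1.2,0.1,-0.1],[1.2,0,-0.1]], turn=[[0,0,0],[0,0,0],[0,0,0]], grip=[0,0,0])

```text
time_s: 12.05
tool_pos: [0.6343, -0.1905, 0.2397]
eef_rot: [0.097, -3.137, -0.004]
ft_force: [-3.3, 5.4, 2.0]
grip_width: 0.0129
gripper_force: 28.3
```

```bash
python3 st.py
```

```text
M 0.514 t 12.05 r 0.1449 th 1.403 F [-3.3  5.4  2. ] T [0.83 0.97 0.01] Ftan(on tool, +opening) -3.16 g 0.012894540335191046 28.31441995978821
```

Call:
drive_tool(offset=[[0,0,0]], turn=[[0,0,0]], grip=[0])

```text
time_s: 12.15
tool_pos: [0.6343, -0.1905, 0.2397]
eef_rot: [0.097, -3.137, -0.004]
ft_force: [-4.0, 5.9, 1.6]
grip_width: 0.0129
gripper_force: 28.3
```

```bash
python3 st.py
```

```text
M 0.356 t 12.15 r 0.1449 th 1.403 F [-4.   5.9  1.6] T [ 0.83  0.9  -0.01] Ftan(on tool, +opening) -3.77 g 0.012927590905283119 28.280415989574976
```

Call:
drive_tool(offset=[[1.2,0,-0.1],[0,0,0]], turn=[[0,0,0],[0,0,0]], grip=[0,0])

```text
time_s: 12.35
tool_pos: [0.6351, -0.1904, 0.2396]
eef_rot: [0.097, -3.137, -0.004]
ft_force: [-4.4, 6.8, 1.0]
grip_width: 0.0133
gripper_force: 28.1
```

```bash
python3 st.py
```

```text
M 0.35 t 12.35 r 0.1449 th 1.409 F [-4.4  6.8  1. ] T [ 0.79  0.94 -0.02] Ftan(on tool, +opening) -4.09 g 0.013267844365073432 28.103158738813363
```

```bash
python3 - <<'E'
from h import *
q=imaging.get_image("side"); s=get_state(); w=imaging.get_image("wrist")
print([(toW(q,d["point"]).round(4),d["score"]) for d in imaging.landmark_of(q,"counterweight")])
a=cv2.resize(q["color"][150:310,220:380],(400,400),interpolation=2)
b=cv2.resize(w["color"],(400,300),interpolation=2); b=np.vstack([b,np.zeros((100,400,3),np.uint8)])
cv2.imwrite("pics/c2.png",np.hstack([a,b])[:,:,::-1])
E
```

```text
[(array([ 6.241e-01,  2.239e-01, -1.000e-04]), 0.71), (array([0.4357, 0.2178, 0.0267]), 0.44)]
```

View pics/c2.png

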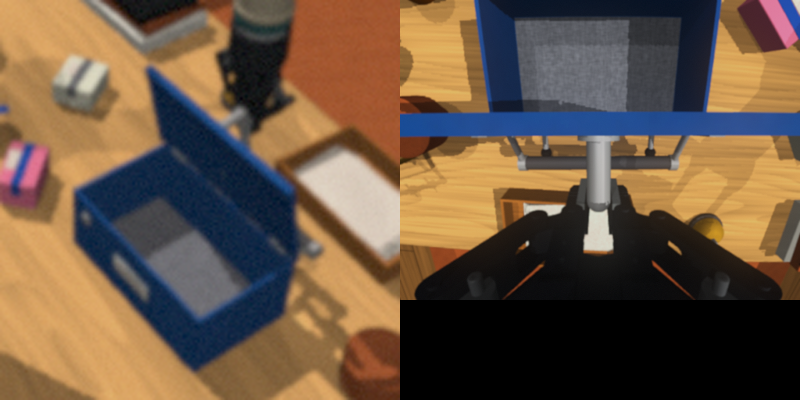

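The wrist view shows the counterweight tube, crop row about 162, lying at the two stop pins at (546,153) and (650,150). The side view shows the lid standing open. I'll take the preload off, then let go gradually.

Call:
drive_tool(offset=[[-0.6,0,0],[-0.6,0,0],[-0.4,0,0],[0,0,0]], turn=[[0,0,0],[0,0,0],[0,0,0],[0,0,0]], grip=[0,0,0,0], force=20)

```text
time_s: 12.9
tool_pos: [0.6343, -0.1905, 0.2396]
eef_rot: [0.097, -3.139, -0.004]
ft_force: [-3.2, 6.8, 1.2]
grip_width: 0.013
gripper_force: 27.7
```

```bash
python3 st.py
```

```text
M 0.143 t 12.9 r 0.1448 th 1.403 F [-3.2  6.8  1.2] T [ 0.83  0.57 -0.02] Ftan(on tool, +opening) -2.92 g 0.013023629588948479 27.740060568612535
```

Call:
drive_tool(offset=[[-0.4,0,0],[0,0,0],[0,0,0],[0,0,0],[0,0,0],[0,0,0],[0,0,0],[0,0,0],[0,0,0],[0,0,0]], turn=[[0,0,0],[0,0,0],[0,0,0],[0,0,0],[0,0,0],[0,0,0],[0,0,0],[0,0,0],[0,0,0],[0,0,0]], grip=[10,12,13,14,15,16,18,22,30,40])

```text
time_s: 13.9
tool_pos: [0.6349, -0.1926, 0.2399]
eef_rot: [-0.095, 3.139, -0.002]
ft_force: [0.2, -1.0, 0.4]
grip_width: 0.0395
gripper_force: 0.0
```

```bash
python3 st.py
```

```text
M -0.019 t 13.9 r 0.1452 th 1.406 F [ 0.2 -1.   0.4] T [-0.01 -0.03 -0.  ] Ftan(on tool, +opening) 0.06 g 0.039529370296258554 0.0
```

Call:
drive_tool(offset=[[0,0,5],[0,0,8],[0,0,10],[0,0,12],[0,0,15],[0,0,15],[0,0,15],[0,0,15],[0,0,15],[0,0,0]], turn=[[0,0,0],[0,0,0],[0,0,0],[0,0,0],[0,0,0],[0,0,0],[0,0,0],[0,0,0],[0,0,0],[0,0,0]], grip=[50,60,60,60,60,60,60,60,85,85])

```text
time_s: 14.9
tool_pos: [0.6355, -0.1922, 0.3533]
eef_rot: [-0.096, 3.134, -0.004]
ft_force: [-0.6, -0.5, 0.7]
grip_width: 0.0844
gripper_force: 0.0
```

Call:
drive_tool(offset=[[-10,30,0],[-20,37.5,0],[-20,37.5,0],[-20,37.5,0],[-20,37.5,0],[-20,37.5,0],[-20,37.5,0],[-20,37.5,0],[-20,37.5,0],[-20,37.5,-20]], turn=[[0,0,-0.04],[0,0,-0.04],[0,0,-0.04],[0,0,-0.04],[0,0,-0.04],[0,0,-0.04],[0,0,-0.04],[0,0,-0.04],[0,0,-0.04],[0,0,-0.04]], grip=[85,85,85,85,85,85,85,85,85,85])

```text
time_s: 15.9
tool_pos: [0.4448, 0.1774, 0.3317]
eef_rot: [0.532, 3.091, 0.004]
ft_force: [1.5, 1.1, -0.6]
grip_width: 0.0846
gripper_force: 0.0
```

Call:
drive_tool(offset=[[-10,37.5,-40],[0,0,-40],[0,0,0],[0,0,0]], turn=[[0,0,-0.04],[0,0,0],[0,0,0],[0,0,0]], grip=[85,85,85,85])

```text
time_s: 16.3
tool_pos: [0.4356, 0.2092, 0.2541]
eef_rot: [-0.591, -3.085, 0.001]
ft_force: [0.6, -0.1, 0.3]
grip_width: 0.0851
gripper_force: 0.0
```

```bash
python3 - <<'E'
from h import *
s=get_state(); print(s["tool_pos"],s["ft_force"]); y=R.from_rotvec(s["eef_rot"]).as_matrix()[:,1]; print("tool y deg",np.degrees(np.arctan2(y[1],y[0])))
p=imaging.get_image("wrist"); q=imaging.get_image("side"); t=imaging.get_image("top")
for c,z in((p,s),(t,None)):
    for d in imaging.silhouettes(c,"parcel_center"): print(d["score"],rect(c,d["mask"],.05,z))
    print([(toW(c,d["point"],z).round(4),d["score"]) for d in imaging.landmark_of(c,"parcel_center")])
for t in ["lid_handle","lid_hinge","postbox_floor"]: print(t,[(toW(q,d["point"]).round(4),d["score"]) for d in imaging.landmark_of(q,t)])
a=cv2.resize(q["color"][150:310,200:360],(400,400),interpolation=2)
b=cv2.resize(p["color"],(400,300),interpolation=2); b=np.vstack([b,np.zeros((100,400,3),np.uint8)])
cv2.imwrite("pics/c3.png",np.hstack([a,b])[:,:,::-1])
E
```

```text
[0.43561124 0.2092222  0.25410049] [ 0.5607462 -0.1360787  0.3410715]
tool y deg 68.3056709566809
0.77 ((432.1244201660156, 217.14834594726562), (61.94191360473633, 95.0211181640625), 67.5262222290039)
0.66 ((430.3026428222656, 84.11735534667969), (93.17406463623047, 76.39098358154297), 45.87066650390625)
0.45 ((695.602294921875, -190.08314514160156), (49.85821533203125, 114.30633544921875), 3.9082207679748535)
[(array([0.4351, 0.2204, 0.0266]), 0.96), (array([0.4365, 0.0745, 0.0303]), 0.87)]
0.91 ((434.4586486816406, 73.94073486328125), (92.8769302368164, 64.61689758300781), 44.843528747558594)
0.64 ((654.2635498046875, -220.89279174804688), (89.9410400390625, 331.5848083496094), 3.993743658065796)
[(array([0.4337, 0.0724, 0.0231]), 0.71), (array([0.4344, 0.2163, 0.0221]), 0.7)]
lid_handle []
lid_hinge [(array([ 0.6187, -0.1925,  0.1126]), 0.82), (array([ 0.4649,  0.5881, -0.0006]), 0.59)]
postbox_floor [(array([ 0.5317, -0.2019,  0.0059]), 0.56)]
```

View pics/c3.png

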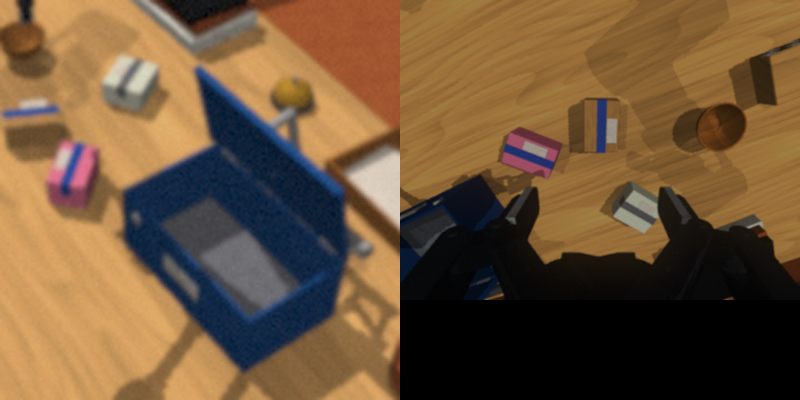

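The side crop shows the lid still standing open with the hand away. The wrist view shows the brown parcel at (600,125), between the fingers' directions, and the pink box at (530,150).

Call:
drive_tool(offset=[[-0.3,2,-30],[-0.3,2,-30],[-0.3,2,-30],[-0.3,1,-30],[-0.3,0,-30],[0,0,-25],[0,0,-20],[0,0,-20],[0,0,-15],[0,0,-12]], turn=[[0,0,0],[0,0,0],[0,0,0],[0,0,0],[0,0,0],[0,0,0],[0,0,0],[0,0,0],[0,0,0],[0,0,0]], grip=[85,85,85,85,85,85,85,85,85,85])

```text
time_s: 17.8
tool_pos: [0.4339, 0.2163, 0.0108]
eef_rot: [-0.591, -3.085, 0.001]
ft_force: [0.1, 0.3, -0.2]
grip_width: 0.0851
gripper_force: 0.0
```

Call:
drive_tool(offset=[[0,0,0],[0,0,0],[0,0,0],[0,0,0],[0,0,0],[0,0,0],[0,0,0],[0,0,0]], turn=[[0,0,0],[0,0,0],[0,0,0],[0,0,0],[0,0,0],[0,0,0],[0,0,0],[0,0,0]], grip=[75,70,65,60,50,50,50,50], force=40)

```text
time_s: 18.6
tool_pos: [0.4345, 0.2163, 0.0127]
eef_rot: [0.591, 3.084, 0.001]
ft_force: [-0.3, -1.2, 5.6]
grip_width: 0.0595
gripper_force: 43.8
```

Call:
drive_tool(offset=[[0,0,5],[0,0,15],[0,0,20],[0,0,25],[0,0,25],[0,0,25],[0,0,25],[0,0,25],[0,0,25],[0,0,10]], turn=[[0,0,0],[0,0,0],[0,0,0],[0,0,0],[0,0,0],[0,0,0],[0,0,0],[0,0,0],[0,0,0],[0,0,0]], grip=[50,50,50,50,50,50,50,50,50,50])

```text
time_s: 19.6
tool_pos: [0.4348, 0.2168, 0.2138]
eef_rot: [0.591, 3.082, 0.003]
ft_force: [0.6, 1.0, -4.0]
grip_width: 0.0595
gripper_force: 44.6
```

Call:
drive_tool(offset=[[6,-30,0],[6,-30,0],[6,-30,0],[6,-30,0],[6,-30,0],[6,-30,0],[6,-30,0],[6,-30,0],[6,-30,0],[6,-30,0]], turn=[[0,0,0.0315],[0,0,0.0315],[0,0,0.0315],[0,0,0.0315],[0,0,0.0315],[0,0,0.0315],[0,0,0.0315],[0,0,0.0315],[0,0,0.0315],[0,0,0.0315]], grip=[50,50,50,50,50,50,50,50,50,50])

```text
time_s: 20.6
tool_pos: [0.4933, -0.0845, 0.2105]
eef_rot: [-0.098, -3.138, -0.002]
ft_force: [0.7, 0.3, -4.2]
grip_width: 0.0594
gripper_force: 44.7
```

Call:
drive_tool(offset=[[6,-30,0],[6,-30,0],[6,-30,0],[5,-25,0],[0,0,0],[0,0,0],[0,0,0]], turn=[[0,0,0.0315],[0,0,0.0315],[0,0,0.0315],[0,0,0.0315],[0,0,0],[0,0,0],[0,0,0]], grip=[50,50,50,50,50,50,50])

```text
time_s: 21.3
tool_pos: [0.5163, -0.1975, 0.2109]
eef_rot: [0.098, -3.138, -0.003]
ft_force: [-0.3, -0.2, -3.1]
grip_width: 0.0596
gripper_force: 44.9
```

```bash
python3 - <<'E'
from h import *
s=get_state(); print(s["tool_pos"],s["ft_force"],s["ft_torque"],s["grip_width"]); y=R.from_rotvec(s["eef_rot"]).as_matrix()[:,1]; print("tool y deg",np.degrees(np.arctan2(y[1],y[0])))
p=imaging.get_image("wrist"); q=imaging.get_image("side")
for n,c,z in(("w",p,s),("s",q,None)):
  for t in ["postbox_floor","parcel_center","lid_hinge"]: print(n,t,[(toW(c,d["point"],z).round(4),d["score"]) for d in imaging.landmark_of(c,t)])
a=cv2.resize(q["color"][130:290,200:360],(400,400),interpolation=2)
b=cv2.resize(p["color"],(400,300),interpolation=2); b=np.vstack([b,np.zeros((100,400,3),np.uint8)])
cv2.imwrite("pics/c4.png",np.hstack([a,b])[:,:,::-1])
E
```

```text
[ 0.51627765 -0.19746736  0.21086833] [-0.25524796 -0.19223094 -3.14298872] [-0.02923031 -0.02349426 -0.00610917] 0.059573151766997054
tool y deg 93.57068992625686
w postbox_floor []
w parcel_center [(array([ 0.5183, -0.1914,  0.2218]), 0.95), (array([0.4354, 0.0773, 0.0299]), 0.83)]
w lid_hinge []
s postbox_floor [(array([ 0.5319, -0.202 ,  0.0063]), 0.64)]
s parcel_center [(array([0.4367, 0.0749, 0.0239]), 0.72), (array([ 0.5188, -0.1969,  0.2222]), 0.62)]
s lid_hinge [(array([ 0.6183, -0.195 ,  0.1118]), 0.6)]
```

View pics/c4.png

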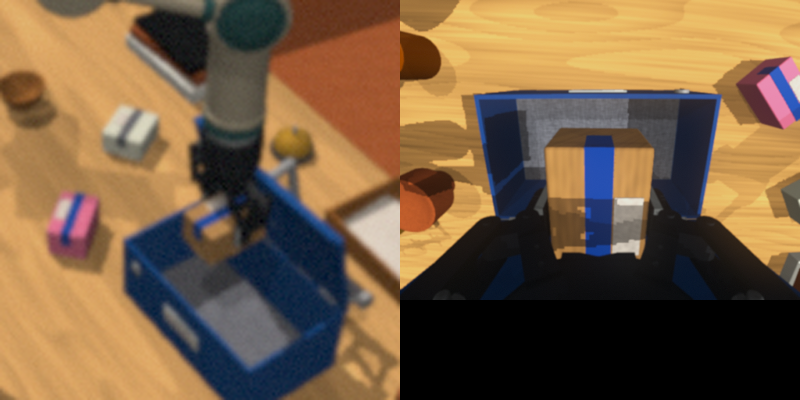

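The parcel hangs level over the open box, wrist crop (600,195), and the lid still stands open. I'll lower it into the box.

Call:
drive_tool(offset=[[-3,0,-10],[-2,0,-20],[0,0,-20],[0,0,-20],[0,0,-20],[0,0,-20],[0,0,-15],[0,0,-15],[0,0,-10],[0,0,-10]], turn=[[0,0,0],[0,0,0],[0,0,0],[0,0,0],[0,0,0],[0,0,0],[0,0,0],[0,0,0],[0,0,0],[0,0,0]], grip=[50,50,50,50,50,50,50,50,50,50])

```text
time_s: 22.7
tool_pos: [0.5118, -0.1986, 0.0509]
eef_rot: [0.098, -3.14, -0.0]
ft_force: [-0.6, 0.0, -4.0]
grip_width: 0.0592
gripper_force: 45.0
```

Call:
drive_tool(offset=[[0,0,-10],[0,0,-6],[0,0,-4],[0,0,-3],[0,0,-2],[0,0,-1],[0,0,0]], turn=[[0,0,0],[0,0,0],[0,0,0],[0,0,0],[0,0,0],[0,0,0],[0,0,0]], grip=[50,50,50,50,50,50,50])

```text
time_s: 23.4
tool_pos: [0.5122, -0.1986, 0.0259]
eef_rot: [-0.098, 3.14, -0.0]
ft_force: [0.2, -0.2, -3.1]
grip_width: 0.0598
gripper_force: 45.0
```

Call:
drive_tool(offset=[[0,0,-1.5],[0,0,-1.5],[0,0,-1.5],[0,0,-1],[0,0,-1],[0,0,0]], turn=[[0,0,0],[0,0,0],[0,0,0],[0,0,0],[0,0,0],[0,0,0]], grip=[50,50,50,50,50,50])

```text
time_s: 24.0
tool_pos: [0.512, -0.1986, 0.0191]
eef_rot: [0.098, -3.14, -0.0]
ft_force: [0.4, -0.8, -3.3]
grip_width: 0.0594
gripper_force: 45.0
```

Call:
drive_tool(offset=[[0,0,-0.7],[0,0,-0.7],[0,0,0]], turn=[[0,0,0],[0,0,0],[0,0,0]], grip=[50,50,50])

```text
time_s: 24.3
tool_pos: [0.5121, -0.1986, 0.0178]
eef_rot: [-0.098, 3.14, 0.0]
ft_force: [-1.2, -0.2, -4.4]
grip_width: 0.0598
gripper_force: 45.1
```

Call:
drive_tool(offset=[[0,0,-0.7],[0,0,-0.7],[0,0,0]], turn=[[0,0,0],[0,0,0],[0,0,0]], grip=[50,50,50])

```text
time_s: 24.6
tool_pos: [0.5121, -0.1987, 0.0177]
eef_rot: [-0.098, 3.14, -0.0]
ft_force: [-2.0, 0.3, 6.3]
grip_width: 0.0597
gripper_force: 46.1
```

Call:
drive_tool(offset=[[0,0,0.5],[0,0,0],[0,0,0],[0,0,0],[0,0,0],[0,0,0],[0,0,0],[0,0,0]], turn=[[0,0,0],[0,0,0],[0,0,0],[0,0,0],[0,0,0],[0,0,0],[0,0,0],[0,0,0]], grip=[57,59,61,64,70,78,84,84], force=20)

```text
time_s: 25.4
tool_pos: [0.5121, -0.1986, 0.0168]
eef_rot: [0.098, -3.14, -0.0]
ft_force: [-0.4, 0.8, -0.0]
grip_width: 0.084
gripper_force: 0.0
```

Call:
drive_tool(offset=[[0,0,5],[0,0,12],[0,0,20],[0,0,25],[0,0,30],[0,0,30],[0,0,30],[0,0,30],[-20,0,30],[-30,0,20]], turn=[[0,0,0],[0,0,0],[0,0,0],[0,0,0],[0,0,0],[0,0,0],[0,0,0],[0,0,0],[0,0,0],[0,0,0]], grip=[84,84,84,84,84,84,84,84,84,84])

```text
time_s: 26.4
tool_pos: [0.4633, -0.1992, 0.2522]
eef_rot: [-0.099, 3.135, -0.004]
ft_force: [0.1, 0.1, 0.8]
grip_width: 0.0841
gripper_force: 0.0
```

Call:
drive_tool(offset=[[-30,20,10],[-20,20,0],[0,0,0],[0,0,0],[0,0,0]], turn=[[0,0,0],[0,0,0],[0,0,0],[0,0,0],[0,0,0]], grip=[84,84,84,84,84])

```text
time_s: 26.9
tool_pos: [0.4127, -0.1591, 0.2595]
eef_rot: [-0.098, 3.139, -0.001]
ft_force: [0.1, -0.6, -0.2]
grip_width: 0.0841
gripper_force: 0.0
```

```bash
python3 - <<'E'
from h import *
s=get_state(); print(s["tool_pos"],s["ft_force"])
p=imaging.get_image("wrist"); q=imaging.get_image("side")
for n,c,z in(("w",p,s),("s",q,None)):
  for t in ["postbox_floor","parcel_center"]: print(n,t,[(toW(c,d["point"],z).round(4),d["score"]) for d in imaging.landmark_of(c,t)])
a=cv2.resize(q["color"][130:290,200:360],(400,400),interpolation=2)
b=cv2.resize(p["color"],(400,300),interpolation=2); b=np.vstack([b,np.zeros((100,400,3),np.uint8)])
cv2.imwrite("pics/c5.png",np.hstack([a,b])[:,:,::-1])
E
```

```text
[ 0.41273911 -0.15910444  0.25949482] [ 0.11107413 -0.58570525 -0.18817149]
w postbox_floor []
w parcel_center [(array([ 0.5116, -0.195 ,  0.033 ]), 0.93), (array([0.435 , 0.0769, 0.0281]), 0.82)]
s postbox_floor [(array([ 0.5328, -0.2003,  0.0049]), 0.91)]
s parcel_center [(array([0.4365, 0.075 , 0.0252]), 0.92), (array([ 0.5116, -0.1977,  0.0266]), 0.67)]
```

View pics/c5.png

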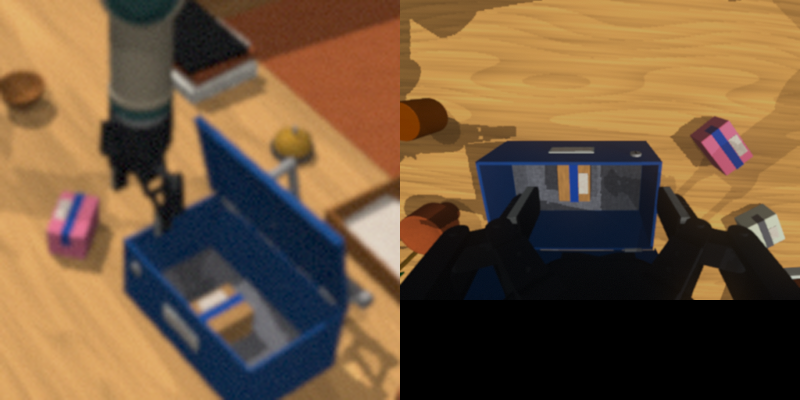

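The parcel lies flat inside the box, side crop (225,310), the lid stands open, and the gripper is clear of everything. I'm handing in.

```bash
python3 -c "
from cell import job; print(job.hand_in())"
```

```text
the job is handed in; nothing more can be done
None
```

The job is handed in: in the last pictures the brown parcel lies flat on the box floor, the lid stands open by itself on its stops, and the other things are where they were. The hand-in returned no verdict.

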